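Set a bearing housing in the length gauge

ROBOT

A 7-joint arm with a two-finger parallel gripper is mounted at the origin on the work surface. World frame = base frame: x ahead of the robot, y to its left, z up, the work surface at z = 0. Lengths are in m, angles in rad, forces in N, time in s.
With the tool pointing down it reaches from about 0.4 to 0.85 m from the base axis. Payload 10.4 kg.
Tool frame: the origin (TCP) lies midway between the tips of the shut fingers; the grasp point (between the pads) lies manip.pinch_z behind it (manip.pinch_z is the distance from the TCP to the grasp point, in m); z points along the fingers, y is the direction in which the jaws open and shut (so a half turn about z gives the same grasp; the last joint's range is limited). The gripper opens to 85 mm and grips with 20 to 120 N. Pads are 22 mm wide; open, the fingers measure 114 mm over their backs; the gripper's body (76 mm by 85 mm) begins 54 mm behind the grasp point. The pads swing forward as they close: fully open they stand 13 mm farther back than shut.
Start: joints at [1.135, 0.332, -0.065, 1.46, 0.022, 1.35, -0.088], TCP at [0.251, -0.573, 0.231] pointing down, gripper open.
Joint ranges: [-2.6, 2.6], [-0.5, 2.12], [-1.47, 1.34], [0.16, 2.42], [-1.27, 4.41], [0.06, 2.06], [-2.6, 2.6]. Speed limits (rad/s): [2.22, 2.22, 2.79, 2.79, 3.14, 3.14, 3.14].

INTERFACE

Orientations are given as a unit quaternion [x, y, z, w].
In Python, from workcell import manip gives the robot as it stands.
- The arm moves only by the shell command python3 -m handwheel 'ROWS' [FORCE]. ROWS is JSON, a list that holds one entry, the list of rows, each a list of 7 numbers: the shift along the tool's x, y, z in m, then the turn, a rotation vector about the tool's x, y, z in rad, then the finger opening in m, from 0 to 0.0854. In form: [[[tx, ty, tz, ax, ay, az, claw], ...]]. A call has 1 to 8 rows; each row is the pose to reach, as a shift and turn from the pose commanded when the call began, along the tool's axes at that moment; what a row does not reach only later rows make up. A row lasts 1/8 s, in which the tool goes at most 62.5 mm and 10.7 degrees, less where a joint would pass 70% of its speed; a pose out of reach is approached as far as the arm can. A call with a gripper value outside its range is refused whole. The fingers move at their own pace and stop on an object; FORCE is the grip in N (left out, the last holds). Time passes only in rows, so rows that repeat a pose let the fingers close. It gives the time, the measured TCP pose, the force and the opening at its end, in the units of the state.
- manip.get_obs(): the state, without advancing time (a new reading comes with each control period).
- manip.camera(name): name is "scene" or "top" or "wrist"; returns the picture (384x512x3 uint8, blue, green, red); there is no depth.
- manip.calibration(name): a dict with "fx", "fy", "cx", "cy" (pixels), "k1" (the pictures are not rectified: a ray, as slopes to the right and down, at radius r is drawn at 1 + k1 r^2 times it, then the intrinsics apply), "view" (4x4, takes a point from world to camera coordinates); the wrist camera has in their place "tool_from_camera" (4x4, takes a point from camera to tool coordinates, whose origin is the TCP and whose axes are the flange's). Camera axes: x right, y up, looking along -z (the intrinsics and any distortion apply to the point x, -y, -z); pixel columns grow to the right and rows downward; lengths in m; the calibration is good to about 2 mm. A picture is of the moment at which its call begins: read the wrist's pose just before it. calibration takes no time and is no camera call.
- manip.hand_in(): hands the job in, once; it reports no verdict.
The state is a dict: "clock": time; "joint_pos": joint angles; "joint_velocities": joint speeds; "tau": joint torques, N m; "position": TCP position; "ee_rot": TCP orientation; "ft_force": force on the tool from outside, world axes, zero at the start; "torque": the same for the moment, N m; "grip_width": opening from 0.0 (shut) to 1.0 (fully open).
Only numpy, scipy, OpenCV 4.12 (cv2) and the standard library are available. Lean on these libraries where they do the work, as an engineer would, in place of code of your own. Each camera call takes 0.05 s, during which the arm holds its last target.

TASK

On the stores bench, push the longer of the two cast bearing housings along the bench into the corner of the length gauge, with its long side flat against the fence and its end against the fixed end stop, and push the gauge's sliding jaw along until it closes up against the housing's other end. Keep the housing flat on the bench throughout, never lifting or tipping it, and leave all the other parts where they stand.

Things in the scene. Friction and masses are not known exactly. Their poses are not given: they have to be found in the camera images.
- housing: the longer cast aluminium housing, loose, about 0.45 kg (slides at about 3 to 8 N): plate 70 x 100 x 26 mm (x, y, z; long side y) with a round hollow boss 54 mm across on top, 42 mm high overall. Origin: centre of its underside. Starts on the robot's side of the fence, between end stop and sliding jaw, long side within 17 degrees of the fence's line. Home: origin at x -35, y +120 mm of the gauge frame.
- gauge: steel length gauge, fixed. In its frame (origin at bench height, z up) the fence's working face is the plane x = 0 and looks to -x, to the robot; bar 24 mm high, x 0 to 32, y -300 to +200 mm. No base plate: parts slide on the bench.
- gauge_corner (a point): inner corner of the gauge, where fence face and end stop face meet, at bench height: x 0, y +170 mm of the gauge frame, axes as the gauge's. The end stop is a fixed bar 34 mm high standing out from the fence: x -70 to +32, y 170 to 190 mm of the gauge frame; its working face looks to -y.
- jaw_face (a point): centre of the sliding jaw's working face, which looks to the end stop (+y of the gauge). Jaw: dark steel bar, x -55 to 0 mm of the gauge frame, 16 mm thick in y behind this face, 4 to 34 mm above the bench; this point is at x -27.5 mm, 19 mm up. Its saddle rides on the fence, x -8 to +36 mm, reaches 46 mm behind this face, 35 mm high (screw on top 43 mm).
- cursor (a joint): travel of the sliding jaw along the fence towards the end stop, m: the jaw face is at y = -0.250 + value of the gauge frame. Starts at 0 to 0.04, can go to 0.38; reads 0.320 when it touches the housing set fully home. Slides with about 2 N of friction and stays where it is left.
- short_housing: the shorter cast housing, leave it alone: plate 50 x 70 x 26 mm (x, y, z) with a round boss 40 mm across, 40 mm high overall. Origin at the centre of its underside.
- bush_tall: loose steel bushing standing on end, 52 mm across, 60 mm high; leave it alone. Origin at the centre of its underside.
- bush_wide: loose steel bushing standing on end, 64 mm across, 45 mm high; leave it alone. Origin at the centre of its underside.
- bush_small: loose steel bushing standing beyond the gauge, 40 mm across, 35 mm high; leave it alone. Origin at the centre of its underside.
- hub: loose steel flanged hub beyond the gauge, flange 76 mm across, 40 mm high; leave it alone. Origin at the centre of its underside.
- nut: loose six-sided steel coupling nut near the robot, 44 mm across, 34 mm high; leave it alone. Origin at the centre of its underside.

How it is judged:
By the outcome, as a careful person would: the job done as asked, in the order asked, and still so for the second after the job is handed in, with the robot touching nothing.
It also fails if it takes over 67 s, if anything falls off the work surface, if the arm or the gripper's body presses on something with over 40 N, if the wrist force passes 120 N, or if a joint passes its speed limit or range.

## Working session

There is one attempt and no reset: what is moved stays moved. The work goes in short steps, Python scripts to look and compute and a shell command to move; the robot and the scene stay as the last step left them, time stands still between calls to the robot, and variables do not carry over. Pictures are saved under pics/ and viewed, and the job is handed in when it is done.

```bash
ls; mkdir -p pics
python3 - <<'E'
from workcell import manip
import cv2, json
print(manip.get_obs(), manip.pinch_z)
for n in ["scene","top","wrist"]:
    cv2.imwrite(f"pics/{n}0.png", manip.camera(n)); print(n, manip.calibration(n))
E
```

```text
pics
{'clock': 0.0, 'joint_pos': array([ 1.13540191,  0.33287423, -0.06470822,  1.46093542,  0.02161528,
        1.34991989, -0.08848643]), 'joint_velocities': array([ 0.00034153,  0.00016559,  0.00083555,  0.00013813, -0.00047394,
       -0.0001749 , -0.00085093]), 'tau': array([-1.95750495e-04, -6.25419259e+01,  4.92670492e-02, -3.91607237e+01,
        1.62912242e-02,  9.58540913e-03, -1.09939151e-04]), 'position': array([ 0.25057362, -0.57215655,  0.23051731]), 'ee_rot': array([ 9.78770680e-01,  2.04957159e-01, -1.86442398e-04, -6.95821351e-04]), 'ft_force': array([0.18734616, 0.14367537, 0.38804114]), 'torque': array([ 0.01865125, -0.01212578, -0.00768742]), 'grip_width': 1.0026603500767868} 0.0187
scene {'fx': 354.4006329312398, 'fy': 354.4006329312398, 'cx': 257.9129959189849, 'cy': 195.39161792719432, 'k1': -0.06744756005771335, 'view': array([[-0.70201265,  0.71215546,  0.00358389,  0.36495299],
       [-0.51410301, -0.51025058,  0.68945083,  0.27873193],
       [ 0.49282485,  0.48216071,  0.72432362, -1.2449896 ],
       [ 0.        ,  0.        ,  0.        ,  1.        ]])
[... 189 characters left out ...]
7,  0.11714367],
       [ 0.96212929, -0.16654455,  0.21580117, -0.53267645],
       [-0.21284711,  0.03560442,  0.9764366 , -0.95857671],
       [ 0.        ,  0.        ,  0.        ,  1.        ]])}
wrist {'fx': 324.2242061419655, 'fy': 324.2242061419655, 'cx': 252.24962715343213, 'cy': 188.38148949742143, 'k1': 0.014512373469073738, 'tool_from_camera': array([[ 7.26424267e-04,  9.46615824e-01,  3.22363077e-01,
         8.32205459e-02],
       [ 9.99999703e-01, -6.04928304e-04, -4.77068737e-04,
        -4.34594629e-04],
       [-2.56594266e-04,  3.22363328e-01, -9.46615983e-01,
        -1.41407530e-01],
       [ 0.00000000e+00,  0.00000000e+00,  0.00000000e+00,
         1.00000000e+00]])}
```

View pics/top0.png

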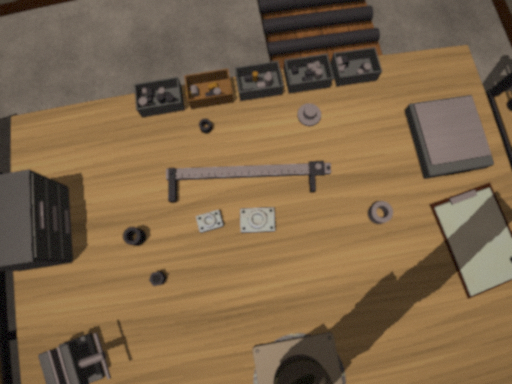

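View pics/scene0.png

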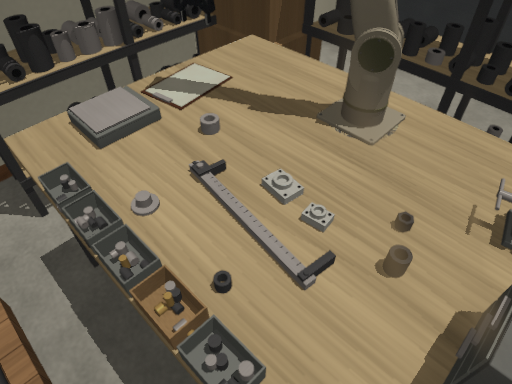

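View pics/wrist0.png

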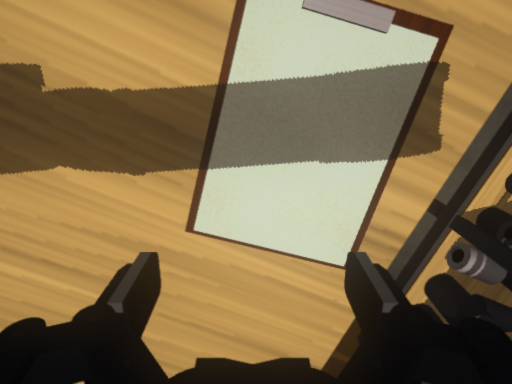

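```bash
cat > h.py <<'E'
from workcell import manip
import numpy as np, cv2
from scipy.spatial.transform import Rotation as R
def K(c): return np.array([[c['fx'],0,c['cx']],[0,c['fy'],c['cy']],[0,0,1]])
def T_wc(n,obs=None):
    c=manip.calibration(n)
    if n!='wrist': return c,np.linalg.inv(c['view'])
    o=obs or manip.get_obs(); T=np.eye(4); T[:3,:3]=R.from_quat(o['ee_rot']).as_matrix(); T[:3,3]=o['position']
    return c,T@c['tool_from_camera']
def cast(n,px,z,obs=None):
    c,T=T_wc(n,obs)
    p=cv2.undistortPoints(np.array(px,float).reshape(-1,1,2),K(c),np.array([c['k1'],0,0,0.])).reshape(-1,2)
    d=np.c_[p[:,0],-p[:,1],-np.ones(len(p))]@T[:3,:3].T
    return T[:3,3]+d*((np.broadcast_to(z,len(p))-T[2,3])/d[:,2])[:,None]
def proj(n,P,obs=None):
    c,T=T_wc(n,obs); Q=(np.array(P,float).reshape(-1,3)-T[:3,3])@T[:3,:3]
    q=Q*[1,-1,-1]
    return cv2.projectPoints(q,np.zeros(3),np.zeros(3),K(c),np.array([c['k1'],0,0,0.]))[0].reshape(-1,2)
def shot(n,f):
    o=manip.get_obs(); im=manip.camera(n); cv2.imwrite('pics/'+f,im); return o,im
E
python3 - <<'E'
import cv2
t=cv2.imread('pics/top0.png')[150:295,110:345]; s=cv2.imread('pics/scene0.png')[150:290,180:350]
cv2.imwrite('pics/t0z.png',cv2.resize(t,(800,494),interpolation=2)); cv2.imwrite('pics/s0z.png',cv2.resize(s,(728,600),interpolation=2))
E
```

```text
(no output)
```

View pics/t0z.png

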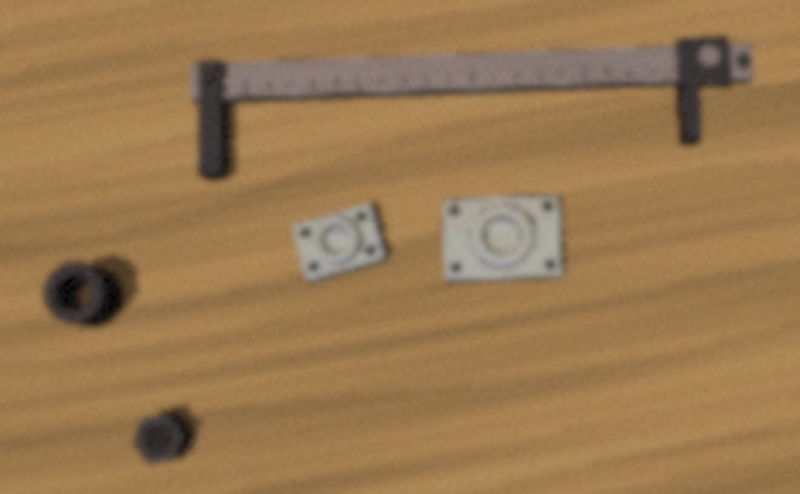

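View pics/s0z.png

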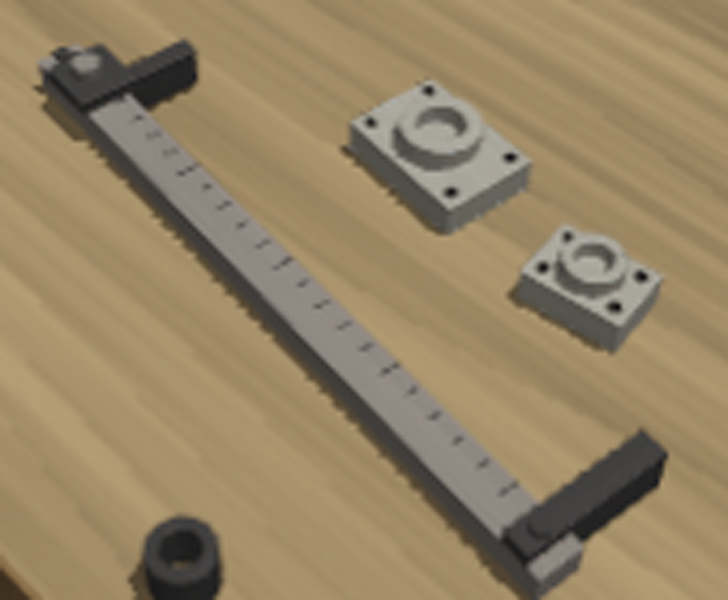

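Run:
```python
from h import *
def tz(pts): return np.array(pts)/3.404+[110,150]
def sz(pts): return np.array(pts)/(728/170)+[180,150]
np.set_printoptions(precision=4,suppress=True)
f=cast('top',tz([(232,98),(678,83)]),.024);print('fence',f)
d=f[0]-f[1]; print('ang',np.degrees(np.arctan2(d[1],d[0]))-90)
print('stop top',cast('top',tz([(198,178),(230,178),(226,70)]),.034))
print('jaw',cast('top',tz([(681,143),(699,143),(681,85)]),.034))
print('H',cast('top',tz([(443,198),(561,196),(563,279),(444,282)]),.026))
print('S',cast('top',tz([(292,225),(374,202),(386,260),(308,281)]),.026))
print('scene H',cast('scene',sz([(349,124),(431,82),(531,160),(447,207)]),.026))
print('scene S',cast('scene',sz([(522,265),(564,226),(662,276),(617,328)]),.026))
print('tall/nut', cast('top',tz([(75,293)]),.06),cast('top',tz([(162,437)]),.034))
print('fence scene',cast('scene',sz([(130,97),(530,490)]),.024))
```

```text
fence [[ 0.6254  0.2541  0.024 ]
 [ 0.5716 -0.1365  0.024 ]]
ang -7.849033459757976
stop top [[0.5569 0.2901 0.034 ]
 [0.5522 0.2626 0.034 ]
 [0.6487 0.2544 0.034 ]]
jaw [[ 0.5162 -0.1263  0.034 ]
 [ 0.5135 -0.1417  0.034 ]
 [ 0.567  -0.1368  0.034 ]]
H [[ 0.5052  0.0844  0.026 ]
 [ 0.4896 -0.0162  0.026 ]
 [ 0.4189 -0.005   0.026 ]
 [ 0.4336  0.0951  0.026 ]]
S [[0.504  0.2163 0.026 ]
 [0.5118 0.1436 0.026 ]
 [0.4605 0.141  0.026 ]
 [0.454  0.2093 0.026 ]]
scene H [[ 0.4969 -0.0088  0.026 ]
 [ 0.4291  0.0018  0.026 ]
 [ 0.439   0.0963  0.026 ]
 [ 0.5073  0.0855  0.026 ]]
scene S [[0.5112 0.1488 0.026 ]
 [0.4688 0.1468 0.026 ]
 [0.4593 0.2135 0.026 ]
 [0.5096 0.2184 0.026 ]]
tall/nut [[0.4721 0.3979 0.06  ]] [[0.3448 0.3467 0.034 ]]
fence scene [[ 0.5791 -0.1315  0.024 ]
 [ 0.6278  0.2516  0.024 ]]
```

```bash
python3 -m handwheel '[[[0.035,-0.0406,0.003,0,0,0.046,0.05],[0.07,-0.081,0.005,0,0,0.092,0.05],[0.105,-0.122,0.008,0,0,0.137,0.05],[0.14,-0.162,0.01,0,0,0.183,0.05],[0.175,-0.203,0.013,0,0,0.229,0.05],[0.21,-0.2435,0.015,0,0,0.274,0.05]]]' 30; python3 -c "
from h import *
from scipy.spatial.transform import Rotation as R
o=manip.get_obs();r=R.from_quat(o['ee_rot']);d=np.array([.44,.043,.2])-o['position'];print(o['position'],r.as_matrix()[:2,0],r.inv().apply(d))"
```

```text
clock: 0.9
position: [0.3456, -0.2634, 0.2162]
ee_rot: [0.998, 0.069, -0.0, 0.0]
ft_force: [0.7, -0.5, -0.3]
grip_width: 0.589
[ 0.34560654 -0.26341231  0.21615685] [0.99059013 0.13686195] [ 0.13544266 -0.29061449  0.01606783]
```

```bash
python3 -m handwheel '[[[0.023,-0.048,0.003,0,0,0.046,0.05],[0.046,-0.097,0.006,0,0,0.092,0.05],[0.068,-0.145,0.008,0,0,0.137,0.05],[0.09,-0.194,0.011,0,0,0.183,0.05],[0.113,-0.242,0.013,0,0,0.229,0.05],[0.135,-0.29,0.016,0,0,0.272,0.05],[0.135,-0.29,0.016,0,0,0.272,0.05]]]'
python3 - <<'E'
from h import *
import pickle
o,im=shot('wrist','w1.png'); pickle.dump(o,open('o1.pkl','wb')); print(o['position'],o['ee_rot'])
E
```

```text
clock: 1.78
position: [0.4392, 0.0446, 0.2002]
ee_rot: [0.998, -0.064, -0.0, -0.001]
ft_force: [-0.1, -0.2, 0.4]
grip_width: 0.59
[0.43917848 0.0446142  0.2002384 ] [ 9.97969189e-01 -6.36955242e-02 -1.09682168e-05 -6.14779263e-04]
```

View pics/w1.png

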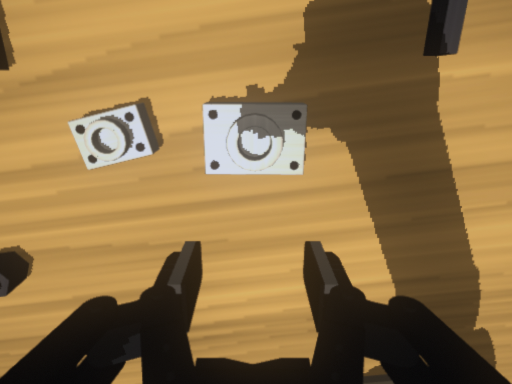

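```bash
cat >> h.py <<'E'
np.set_printoptions(precision=4,suppress=True)
E
python3 - <<'E'
from h import *
import pickle
o=pickle.load(open('o1.pkl','rb'))
print('H',cast('wrist',[(204,104),(307,104),(303,174),(206,174)],.026,o))
print('S',cast('wrist',[(68,123),(138,104),(155,152),(88,169)],.026,o))
print('jaw end', cast('wrist',[(424,55),(457,54)],[.004,.034],o))
print('stop', cast('wrist',[(9,68)],.0,o))
# refine fence line in top image: red-minus-... profile
im=cv2.imread('pics/top0.png').astype(int)
hsv=cv2.cvtColor(im.astype(np.uint8),cv2.COLOR_BGR2HSV)
for u in range(185,305,20): print(u,[tuple(hsv[v,u,1:]) for v in range(166,184)])
E
```

```text
H [[ 0.5041  0.0828  0.026 ]
 [ 0.4919 -0.0136  0.026 ]
 [ 0.4237 -0.0047  0.026 ]
 [ 0.4361  0.0928  0.026 ]]
S [[0.5029 0.215  0.026 ]
 [0.5119 0.1445 0.026 ]
 [0.4648 0.1389 0.026 ]
 [0.4562 0.2094 0.026 ]]
jaw end [[ 0.5208 -0.1313  0.004 ]
 [ 0.5179 -0.1448  0.034 ]]
stop [[0.5599 0.2702 0.    ]]
185 [(np.uint8(128), np.uint8(159)), (np.uint8(100), np.uint8(155)), (np.uint8(62), np.uint8(144)), (np.uint8(39), np.uint8(136)), (np.uint8(41), np.uint8(137)), (np.uint8(40), np.uint8(140)), (np.uint8(39), np.uint8(137)), (np.uint8(41), np.uint8(138)), (np.uint8(42), np.uint8(141)), (np.uint8(39), np.uint8(138)), (np.uint8(35), np.uint8(138)), (np.uint8(40), np.uint8(122)), (np.uint8(46), np.uint8(95)), (np.uint8(97), np.uint8(100)), (np.uint8(123), np.uint8(137)), (np.uint8(128), np.uint8(161)), (np.uint8(128), np.uint8(174)), (np.uint8(128), np.uint8(172))]
205 [(np.uint8(110), np.uint8(150)), (np.uint8(77), np.uint8(146)), (np.uint8(54), np.uint8(138)), (np.uint8(42), np.uint8(139)), (np.uint8(40), np.uint8(139)), (np.uint8(42), np.uint8(141)), (np.uint8(43), np.uint8(142)), (np.ui
[... 1916 characters left out ...]
, (np.uint8(128), np.uint8(169)), (np.uint8(130), np.uint8(167)), (np.uint8(126), np.uint8(162)), (np.uint8(127), np.uint8(156))]
285 [(np.uint8(42), np.uint8(135)), (np.uint8(40), np.uint8(135)), (np.uint8(40), np.uint8(135)), (np.uint8(40), np.uint8(135)), (np.uint8(38), np.uint8(133)), (np.uint8(39), np.uint8(131)), (np.uint8(37), np.uint8(131)), (np.uint8(38), np.uint8(121)), (np.uint8(48), np.uint8(100)), (np.uint8(82), np.uint8(100)), (np.uint8(116), np.uint8(130)), (np.uint8(127), np.uint8(159)), (np.uint8(131), np.uint8(163)), (np.uint8(128), np.uint8(160)), (np.uint8(133), np.uint8(157)), (np.uint8(132), np.uint8(158)), (np.uint8(128), np.uint8(159)), (np.uint8(129), np.uint8(156))]
```

Run:
```python
from h import *
p=cast('top',[(185,176.8),(205,175.9),(225,175.6),(245,174.8),(265,173.7),(285,172.8)],.024)
k=np.polyfit(p[:,1],p[:,0],1); print(p[:,:2],'slope deg',np.degrees(np.arctan(k[0])), 'x at y=.04',np.polyval(k,.04), np.polyval(k,.26))
a=np.arctan(k[0]); ex=np.array([np.cos(a),-np.sin(a)]); ey=np.array([np.sin(a),np.cos(a)])
P=np.array([np.polyval(k,0),0])
for n,q in [('H',(.464,.0393)),('S1',(.5119,.1445)),('S0',(.5029,.215)),('jawface',(.5208,-.1313)),('stopcorner',(.5599,.2702)),('tcp',(.4392,.0446))]:
    print(n,(np.array(q)-P)@ex,(np.array(q)-P)@ey)
print(ex,ey,P)
```

```text
[[ 0.628   0.2329]
 [ 0.6204  0.1729]
 [ 0.611   0.1134]
 [ 0.6032  0.0538]
 [ 0.5963 -0.0059]
 [ 0.5888 -0.0657]] slope deg 7.533608156042337 x at y=.04 0.6021682291450734 0.6312630714988383
H -0.13688380322508675 0.02153940140142591
S1 -0.10318980252637 0.13211138843663692
S0 -0.12135521025252306 0.20082287191751236
jawface -0.05820711577373283 -0.14014108242912787
stopcorner -0.07208437336707574 0.26301953286171126
tcp -0.16216460373135347 0.02354218091059532
[ 0.9914 -0.1311] [0.1311 0.9914] [0.5969 0.    ]
```

```bash
python3 -m handwheel '[[[-0.033,0.002,0.03,0,0,0.004,0.05],[-0.033,0.002,0.08,0,0,0.004,0.05],[-0.033,0.002,0.13,0,0,0.004,0.05],[-0.033,0.002,0.17,0,0,0.004,0.05],[-0.033,0.002,0.193,0,0,0.004,0.05],[-0.033,0.002,0.193,0,0,0.004,0.05]]]'
python3 - <<'E'
from h import *
shot('wrist','w2.png')
E
```

```text
clock: 2.58
position: [0.4045, 0.0419, 0.0061]
ee_rot: [0.998, -0.069, -0.002, 0.0]
ft_force: [-0.4, -0.0, -0.2]
grip_width: 0.586
```

View pics/w2.png

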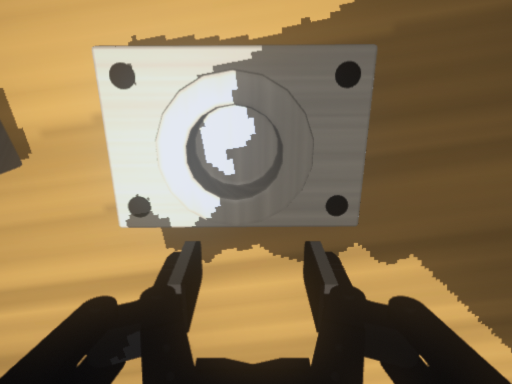

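```bash
python3 -m handwheel '[[[0.0,-0.006,0,0,0,0,0.05],[0.008,-0.006,0,0,0,0,0.05],[0.016,-0.006,0,0,0,0,0.05],[0.028,-0.006,0,0,0,0,0.05],[0.04,-0.006,0,0,0,0,0.05],[0.052,-0.006,0,0,0,0,0.05],[0.064,-0.006,0,0,0,0,0.05],[0.064,-0.006,0,0,0,0,0.05]]]'
python3 - <<'E'
from h import *
shot('wrist','w3.png'); o=manip.get_obs(); print(o['position'],o['ee_rot'],o['ft_force'])
E
```

```text
clock: 3.62
position: [0.4716, 0.0402, 0.0074]
ee_rot: [0.998, -0.069, 0.001, -0.0]
ft_force: [-0.4, 0.9, -0.2]
grip_width: 0.583
[0.4709 0.0403 0.0073] [ 0.9976 -0.0686  0.0003 -0.0003] [-0.4902  0.6361  0.0623]
```

View pics/w3.png

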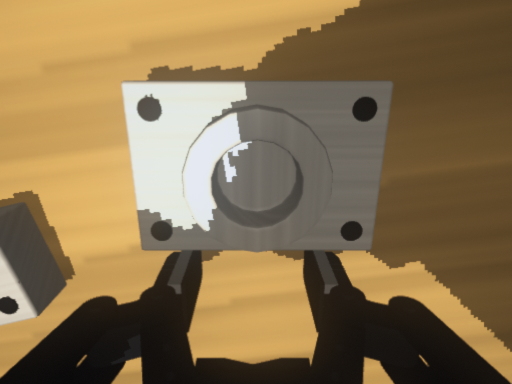

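```bash
python3 -m handwheel '[[[0.01,0,0,0,0,0,0.05],[0.02,0,0,0,0,0,0.05],[0.028,0,0,0,0,0,0.05],[0.034,0,0,0,0,0,0.05],[0.04,0,0,0,0,0,0.05],[0.044,0,0,0,0,0,0.05],[0.047,0,0,0,0,0,0.05],[0.047,0,0,0,0,0,0.05]]]'
python3 - <<'E'
from h import *
shot('wrist','w4.png'); o=manip.get_obs(); print(o['position'],o['ee_rot'],o['ft_force'])
E
```

```text
clock: 4.68
position: [0.5159, 0.034, 0.007]
ee_rot: [0.998, -0.068, -0.001, 0.0]
ft_force: [-6.1, 0.4, 2.5]
grip_width: 0.584
[0.516  0.0339 0.0071] [ 0.9977 -0.0683 -0.0009  0.0002] [-6.2779 -0.45    2.7146]
```

View pics/w4.png

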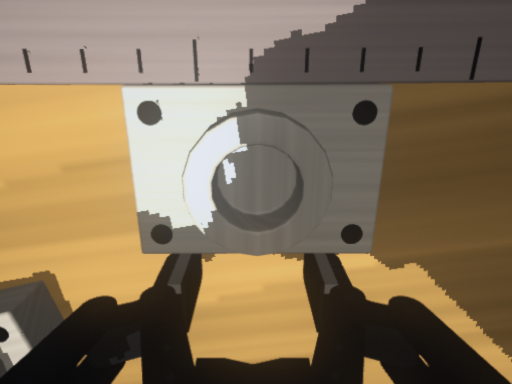

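```bash
python3 -m handwheel '[[[0.001,0,0,0,0,0,0.05],[0.002,0,0,0,0,0,0.05],[0.003,0,0,0,0,0,0.05],[0.003,0,0,0,0,0,0.05]]]'
python3 - <<'E'
from h import *
o=manip.get_obs(); print(o['position'],o['ee_rot'],o['ft_force'])
E
```

```text
clock: 5.22
position: [0.516, 0.034, 0.0065]
ee_rot: [0.998, -0.068, -0.004, 0.001]
ft_force: [-17.9, 2.2, 11.7]
grip_width: 0.585
[0.516  0.034  0.0065] [ 0.9977 -0.0678 -0.0037  0.0007] [-17.9053   2.2265  11.7163]
```

```bash
python3 -m handwheel '[[[-0.02,0,0,0,0,0,0.05],[-0.03,0,-0.04,0,0,-0.1,0.04],[-0.03,0,-0.09,0,0,-0.28,0.02],[-0.01,0.02,-0.09,0,0,-0.46,0.02],[0.02,0.04,-0.09,0,0,-0.64,0.02],[0.044,0.06,-0.09,0,0,-0.82,0.02],[0.044,0.077,-0.09,0,0,-1.0,0.02],[0.044,0.077,-0.09,0,0,-1.18,0.02]]]'; python3 -m handwheel '[[[0,0,0,0,0,-0.18,0.02],[0,0,0,0,0,-0.36,0.02],[0,0,0,0,0,-0.395,0.02],[0,0,0,0,0,-0.395,0.02]]]'
cat > st.py <<'E'
from h import *
P=np.array([.5969,0]);ex=np.array([.9914,-.1311]);ey=np.array([.1311,.9914])
o=manip.get_obs(); r=R.from_quat(o['ee_rot']).as_matrix(); t=r[:2,0]
print('t',o['clock'],'pos',o['position'],'g',(o['position'][:2]-P)@ex,(o['position'][:2]-P)@ey,'yaw',np.degrees(np.arctan2(t[1],t[0])),'tilt',r[:2,2],'F gauge',o['ft_force'][:2]@ex,o['ft_force'][:2]@ey,o['ft_force'][2])
E
python3 st.py;  python3 -c "
from h import *
shot('wrist','w5.png')"
```

```text
clock: 6.22
position: [0.5533, -0.0509, 0.0973]
ee_rot: [0.866, 0.5, 0.0, 0.0]
ft_force: [-0.3, 0.4, 0.1]
grip_width: 0.233
clock: 6.72
position: [0.553, -0.049, 0.0974]
ee_rot: [0.754, 0.657, 0.0, 0.0]
ft_force: [-0.4, 0.4, 0.1]
grip_width: 0.233
t 6.725 pos [ 0.553  -0.049   0.0974] g -0.037051041031464164 -0.054346911089731734 yaw 82.1943494450992 tilt [ 0.0005 -0.    ] F gauge -0.4681247828184973 0.36153942106687126 0.08135802000610576
```

View pics/w5.png

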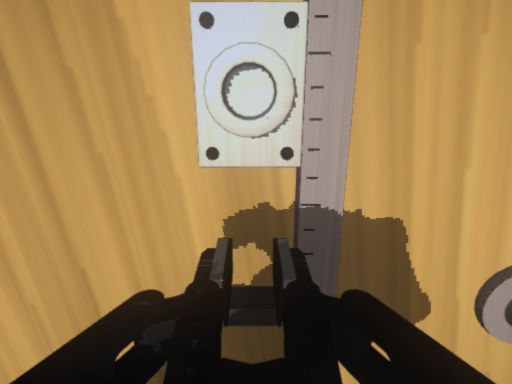

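```bash
python3 -m handwheel '[[[0,-0.003,0.04,0,0,-0.005,0.02],[0,-0.003,0.07,0,0,-0.005,0.02],[0,-0.003,0.085,0,0,-0.005,0.02],[0,-0.003,0.09,0,0,-0.005,0.02],[0,-0.003,0.09,0,0,-0.005,0.02]]]'; python3 st.py
```

```text
clock: 7.4
position: [0.5504, -0.0484, 0.0079]
ee_rot: [0.751, 0.66, 0.0, 0.0]
ft_force: [-0.2, 0.2, 0.4]
grip_width: 0.235
t 7.4 pos [ 0.5504 -0.0484  0.0079] g -0.03976751845999614 -0.05405983172037069 yaw 82.64257796117674 tilt [ 0.0009 -0.0001] F gauge -0.26977394453295384 0.15840494880358003 0.4096084551200374
```

```bash
python3 -m handwheel '[[[0.01,0,0,0,0,0,0.02],[0.02,0,0,0,0,0,0.02],[0.032,0,0,0,0,0,0.02],[0.044,0,0,0,0,0,0.02],[0.056,0,0,0,0,0,0.02],[0.068,0,0,0,0,0,0.02],[0.08,0,0,0,0,0,0.02],[0.08,0,0,0,0,0,0.02]]]'; python3 st.py;  python3 -c "
from h import *
shot('wrist','w6.png')"
```

```text
clock: 8.4
position: [0.56, 0.0328, 0.0073]
ee_rot: [0.75, 0.661, 0.0, -0.0]
ft_force: [-0.7, -0.4, -0.4]
grip_width: 0.232
t 8.4 pos [0.56   0.0328 0.0073] g -0.04090406840072271 0.027721692167396 yaw 82.78680849750704 tilt [0.0001 0.0013] F gauge -0.5986645848350229 -0.5270435186051375 -0.43297797100765806
```

View pics/w6.png

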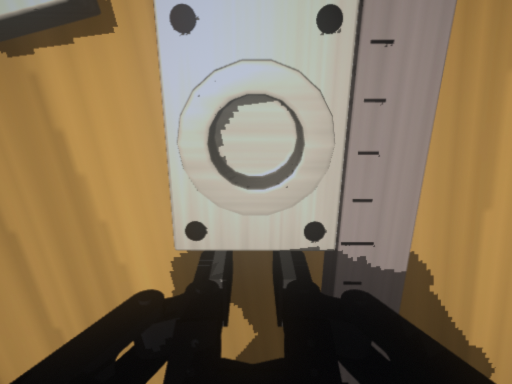

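```bash
python3 -m handwheel '[[[0.01,0,0,0,0,0,0.02],[0.022,0,0,0,0,0,0.02],[0.034,0.001,0,0,0,0,0.02],[0.046,0.001,0,0,0,0,0.02],[0.058,0.001,0,0,0,0,0.02],[0.07,0.001,0,0,0,0,0.02],[0.08,0.001,0,0,0,0,0.02],[0.08,0.001,0,0,0,0,0.02]]]'; python3 st.py;  python3 -c "
from h import *
shot('wrist','w7.png')"
```

```text
clock: 9.45
position: [0.5714, 0.1116, 0.0075]
ee_rot: [0.75, 0.661, 0.0, -0.0]
ft_force: [0.3, 0.4, -0.1]
grip_width: 0.234
t 9.45 pos [0.5714 0.1116 0.0075] g -0.039950727562287194 0.10724900343753924 yaw 82.75510096118644 tilt [0.0005 0.0009] F gauge 0.2010386635542368 0.4596862712838332 -0.09217771645291223
```

View pics/w7.png

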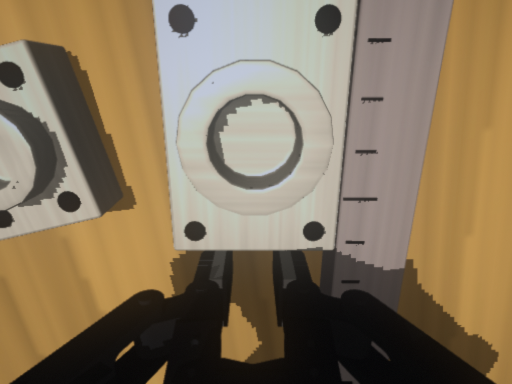

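```bash
python3 -m handwheel '[[[0.01,0,0,0,0,0,0.02],[0.02,0,0,0,0,0,0.02],[0.028,0,0,0,0,0,0.02],[0.034,0,0,0,0,0,0.02],[0.039,0,0,0,0,0,0.02],[0.042,0,0,0,0,0,0.02],[0.042,0,0,0,0,0,0.02]]]'; python3 st.py;  python3 -c "
from h import *
shot('top','t8.png')"
```

```text
clock: 10.38
position: [0.5767, 0.1523, 0.0074]
ee_rot: [0.751, 0.661, 0.0, -0.0]
ft_force: [0.5, -0.8, 0.9]
grip_width: 0.235
t 10.375 pos [0.5767 0.1523 0.0074] g -0.03998508700098205 0.14829553827674255 yaw 82.68383103863628 tilt [0.0003 0.0006] F gauge 0.5917397581840065 -0.7228395721940735 0.934838427845685
```

```bash
python3 -m handwheel '[[[0.002,0,0,0,0,0,0.02],[0.004,0,0,0,0,0,0.02],[0.006,0,0,0,0,0,0.02],[0.006,0,0,0,0,0,0.02]]]'; python3 st.py
```

```text
clock: 10.92
position: [0.5774, 0.1561, 0.0073]
ee_rot: [0.751, 0.66, -0.001, 0.001]
ft_force: [-2.3, -7.0, 4.7]
grip_width: 0.233
t 10.925 pos [0.5774 0.1561 0.0073] g -0.0397928231789893 0.15216088455302537 yaw 82.60533821063395 tilt [-0.0007 -0.0027] F gauge -1.3204449149017001 -7.229213725347652 4.686972532443889
```

```bash
python3 -m handwheel '[[[0.001,0,0,0,0,0,0.02],[0.002,0,0,0,0,0,0.02],[0.003,0,0,0,0,0,0.02],[0.003,0,0,0,0,0,0.02]]]'; python3 st.py;  python3 -c "
from h import *
shot('wrist','w8.png')"
```

```text
clock: 11.42
position: [0.5775, 0.1561, 0.0071]
ee_rot: [0.752, 0.659, -0.003, 0.002]
ft_force: [-6.6, -16.7, 12.2]
grip_width: 0.234
t 11.425 pos [0.5775 0.1561 0.0071] g -0.039666207153439145 0.15222809806341403 yaw 82.49566889424797 tilt [-0.0022 -0.007 ] F gauge -4.324959645931911 -17.415823429127233 12.188374082615116
```

View pics/w8.png

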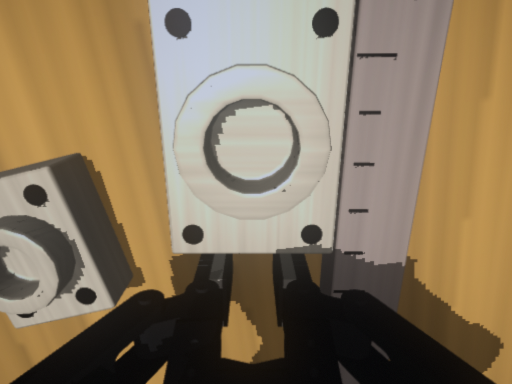

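```bash
python3 -m handwheel '[[[-0.015,0,0,0,0,0,0.02],[-0.025,0,-0.03,0,0,0,0.0],[-0.025,0,-0.08,0,0,0,0.0],[-0.01,-0.02,-0.1,0,0,0,0.0],[0.03,-0.04,-0.1,0,0,0,0.0],[0.062,-0.052,-0.1,0,0,0,0.0],[0.062,-0.052,-0.1,0,0,0,0.0]]]'; python3 st.py;  python3 -c "
from h import *
shot('wrist','w9.png')
shot('top','t9.png')"
```

```text
clock: 12.35
position: [0.5327, 0.2324, 0.1077]
ee_rot: [0.749, 0.662, 0.001, -0.001]
ft_force: [0.3, -0.2, -0.4]
grip_width: -0.002
t 12.35 pos [0.5327 0.2324 0.1077] g -0.09415224244421665 0.22202477811061366 yaw 82.97435822739708 tilt [0.0004 0.0024] F gauge 0.3492201927169633 -0.10652602237739314 -0.3881056003372861
```

View pics/w9.png

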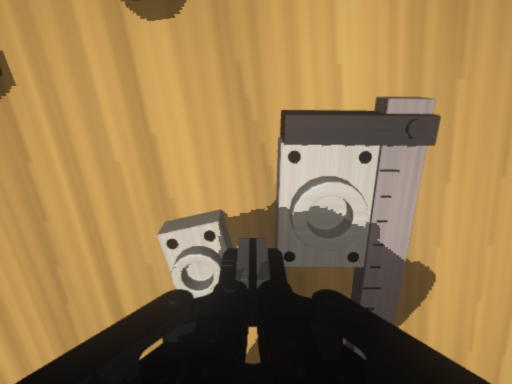

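Run:
```python
from h import *
o=manip.get_obs(); r=R.from_quat(o['ee_rot']).as_matrix(); im=cv2.imread('pics/w9.png')
def foot(dx,dy,z): return [o['position']+r@np.array([a+dx,b+dy,o['position'][2]-z]) for a,b in [(-.011,-.0145),(.011,-.0145),(.011,.0145),(-.011,.0145)]]
for z in (0.007,.026): 
    q=proj('wrist',foot(0,0,z),o); cv2.polylines(im,[q.astype(int)],True,(0,0,255)); print(q)
print(cast('wrist',[(222,212),(233,240),(276,140),(283,266),(361,267),(374,143)],.026,o))
cv2.imwrite('pics/w9f.png',im)
```

```text
[[234.0864 202.8101]
 [233.5957 176.4267]
 [270.9025 176.4514]
 [270.3719 202.8331]]
[[232.7338 212.1279]
 [232.1657 183.9984]
 [272.3387 184.0247]
 [271.7275 212.1522]]
[[0.5105 0.2209 0.026 ]
 [0.5152 0.1968 0.026 ]
 [0.5558 0.2693 0.026 ]
 [0.551  0.1692 0.026 ]
 [0.6119 0.1606 0.026 ]
 [0.6227 0.2587 0.026 ]]
```

View pics/w9f.png

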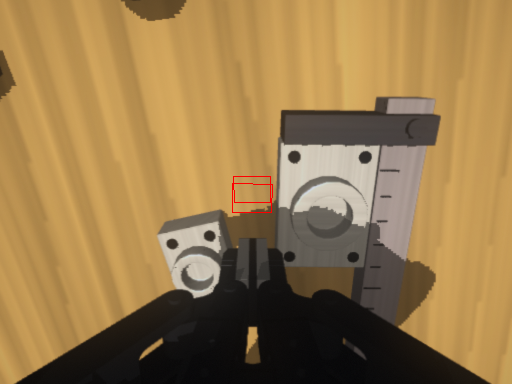

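```bash
python3 -m handwheel '[[[0.006,0,0.04,0,0,0.005,0.0],[0.006,0,0.075,0,0,0.005,0.0],[0.006,0,0.095,0,0,0.005,0.0],[0.006,0,0.099,0,0,0.005,0.0],[0.006,0.003,0.099,0,0,0.005,0.0],[0.006,0.006,0.099,0,0,0.005,0.0],[0.006,0.008,0.099,0,0,0.005,0.0],[0.006,0.008,0.099,0,0,0.005,0.0]]]'; python3 st.py; python3 -c "
from h import *
shot('wrist','w10.png')"
```

```text
clock: 13.45
position: [0.5403, 0.2344, 0.0091]
ee_rot: [0.752, 0.659, -0.002, -0.001]
ft_force: [-15.4, -1.7, 10.1]
grip_width: 0.0
t 13.45 pos [0.5403 0.2344 0.0091] g -0.08686929213228435 0.22494115825622357 yaw 82.46175872764867 tilt [-0.0042 -0.0012] F gauge -15.061103338714037 -3.6700727262324984 10.082645011071516
```

View pics/w10.png

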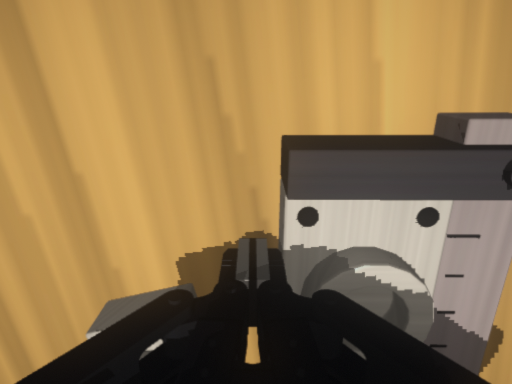

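```bash
python3 -m handwheel '[[[0,-0.01,0,0,0,0,0.0],[0,-0.014,-0.03,0,0,0,0.0],[0,-0.014,-0.08,0,0,0,0.0],[-0.04,0,-0.11,0,0,0,0.0],[-0.095,0.01,-0.11,0,0,0,0.0],[-0.15,0.02,-0.11,0,0,0,0.0],[-0.205,0.03,-0.11,0,0,0,0.0],[-0.205,0.03,-0.11,0,0,0,0.0]]]'; python3 st.py; python3 -c "
from h import *
shot('wrist','w11.png')"
```

```text
clock: 14.5
position: [0.5462, 0.0208, 0.1187]
ee_rot: [0.755, 0.655, -0.0, 0.001]
ft_force: [-0.2, -0.1, -0.3]
grip_width: 0.003
t 14.5 pos [0.5462 0.0208 0.1187] g -0.05294068908501288 0.01393842121180004 yaw 81.90412295507296 tilt [ 0.0013 -0.0026] F gauge -0.2351929322705612 -0.08855147338133287 -0.29298658676359207
```

View pics/w11.png

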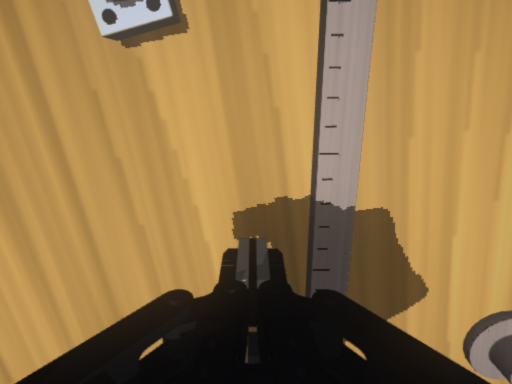

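```bash
python3 -m handwheel '[[[-0.05,0.004,0,0,0,0,0.0],[-0.1,0.008,0,0,0,-0.005,0.0],[-0.15,0.012,0,0,0,-0.01,0.0],[-0.205,0.015,0,0,0,-0.01,0.0],[-0.205,0.015,0,0,0,-0.01,0.0]]]'; python3 st.py; python3 -c "
from h import *
o,im=shot('wrist','w12.png')
r=R.from_quat(o['ee_rot']).as_matrix()
for z in (.02,.034):
    q=proj('wrist',[o['position']+r@np.array([a,b,o['position'][2]-z]) for a,b in [(-.011,-.0165),(.011,-.0165),(.011,.0165),(-.011,.0165)]],o);cv2.polylines(im,[q.astype(int)],True,(0,0,255))
cv2.imwrite('pics/w12f.png',im)"
```

```text
clock: 15.18
position: [0.5329, -0.1823, 0.1184]
ee_rot: [0.751, 0.66, -0.0, 0.001]
ft_force: [0.6, 0.8, -0.4]
grip_width: 0.002
t 15.175 pos [ 0.5329 -0.1823  0.1184] g -0.03952890598725733 -0.18914500280069813 yaw 82.64280363841222 tilt [ 0.0005 -0.0014] F gauge 0.5127707942691857 0.8560551934458794 -0.44523081608910037
```

View pics/w12f.png

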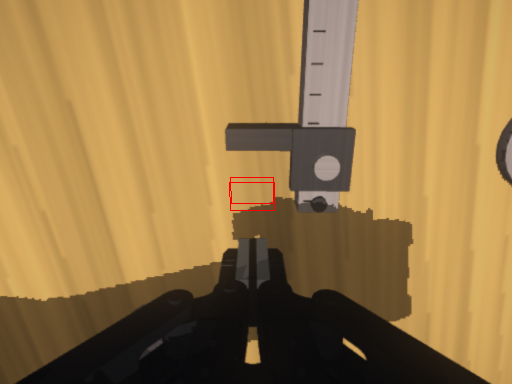

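```bash
python3 -m handwheel '[[[0,0,0.045,0,0,0,0.0],[0,0,0.08,0,0,0,0.0],[0,0,0.098,0,0,0,0.0],[0,0,0.098,0,0,0,0.0]]]'; python3 st.py; python3 -m handwheel '[[[0.01,0,0,0,0,0,0.0],[0.02,0,0,0,0,0,0.0],[0.03,0,0,0,0,0,0.0],[0.045,0,0,0,0,0,0.0],[0.06,0,0,0,0,0,0.0],[0.06,0,0,0,0,0,0.0]]]'; python3 st.py; python3 -c "
from h import *
shot('wrist','w13.png')"
```

```text
clock: 15.72
position: [0.5332, -0.1769, 0.0201]
ee_rot: [0.749, 0.663, 0.0, -0.001]
ft_force: [1.6, -0.5, 1.0]
grip_width: 0.0
t 15.725 pos [ 0.5332 -0.1769  0.0201] g -0.03997570742472219 -0.18377397061870734 yaw 83.07473870770558 tilt [-0.0007  0.001 ] F gauge 1.6187247541296605 -0.3337602775245815 0.9747016825086793
clock: 16.48
position: [0.5405, -0.1167, 0.0203]
ee_rot: [0.748, 0.663, 0.0, -0.0]
ft_force: [-0.4, -0.2, -0.8]
grip_width: -0.002
t 16.475 pos [ 0.5405 -0.1167  0.0203] g -0.04063761306888902 -0.12313666616845402 yaw 83.11171168629667 tilt [-0.0001  0.0011] F gauge -0.34643628843188434 -0.2033838512323017 -0.7657553586605865
```

View pics/w13.png

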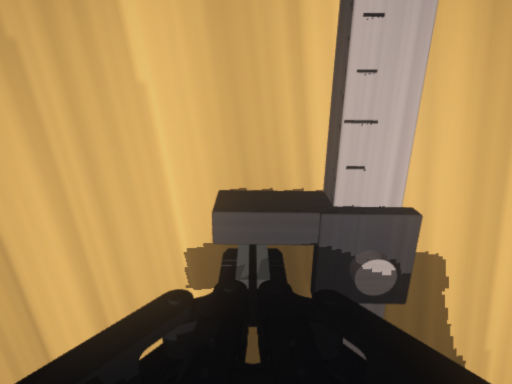

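```bash
python3 -m handwheel '[[[0.015,0,0,0,0,0.003,0.0],[0.03,0,0,0,0,0.006,0.0],[0.045,0,0,0,0,0.01,0.0],[0.06,0.001,0,0,0,0.01,0.0],[0.075,0.001,0,0,0,0.01,0.0],[0.09,0.001,0,0,0,0.01,0.0],[0.105,0.001,0,0,0,0.01,0.0],[0.12,0.001,0,0,0,0.01,0.0]]]'; python3 st.py; python3 -m handwheel '[[[0.015,0,0,0,0,0,0.0],[0.03,0,0,0,0,0,0.0],[0.045,0,0,0,0,0,0.0],[0.06,0,0,0,0,0,0.0],[0.075,0,0,0,0,0,0.0],[0.085,0,0,0,0,0,0.0],[0.095,0,0,0,0,0,0.0],[0.1,0,0,0,0,0,0.0]]]'; python3 st.py; python3 -c "
from h import *
shot('wrist','w14.png')"
```

```text
clock: 17.52
position: [0.5564, 0.0009, 0.0203]
ee_rot: [0.753, 0.659, 0.0, 0.0]
ft_force: [0.9, -2.8, -2.2]
grip_width: -0.002
t 17.525 pos [0.5564 0.0009 0.0203] g -0.040292505874130274 -0.004463165222271715 yaw 82.38049698330917 tilt [ 0.0003 -0.0001] F gauge 1.2577907059931728 -2.616249006085241 -2.170022370984581
clock: 18.52
position: [0.5694, 0.0998, 0.0204]
ee_rot: [0.752, 0.659, 0.0, -0.0]
ft_force: [-1.4, -1.7, 0.7]
grip_width: 0.001
t 18.525 pos [0.5694 0.0998 0.0204] g -0.04031222075765226 0.09534636668774434 yaw 82.40943176857422 tilt [0.0001 0.0002] F gauge -1.1594013791268918 -1.8715778650134736 0.7260686697206897
```

View pics/w14.png

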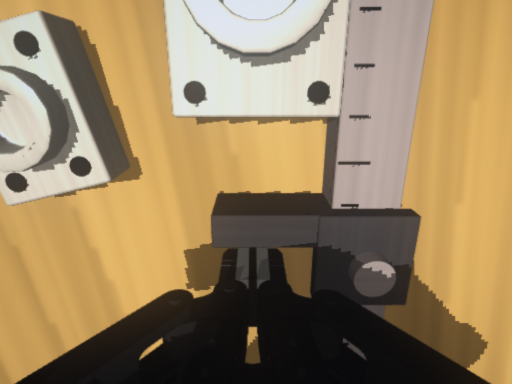

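```bash
python3 -m handwheel '[[[0.01,0,0,0,0,0,0.0],[0.018,0,0,0,0,0,0.0],[0.025,0,0,0,0,0,0.0],[0.03,0,0,0,0,0,0.0],[0.034,0,0,0,0,0,0.0],[0.036,0,0,0,0,0,0.0],[0.036,0,0,0,0,0,0.0]]]'; python3 st.py; python3 -m handwheel '[[[0.002,0,0,0,0,0,0.0],[0.004,0,0,0,0,0,0.0],[0.004,0,0,0,0,0,0.0]]]'; python3 st.py; python3 -c "
from h import *
shot('wrist','w15.png')"
```

```text
clock: 19.45
position: [0.5741, 0.1352, 0.0204]
ee_rot: [0.752, 0.659, 0.0, -0.0]
ft_force: [0.7, -0.1, 0.4]
grip_width: 0.0
t 19.45 pos [0.5741 0.1352 0.0204] g -0.040295940450448195 0.13102812343413964 yaw 82.40287792917715 tilt [0.0001 0.0005] F gauge 0.7166023100268146 -0.00737578065926801 0.39510612002264545
clock: 19.82
position: [0.5747, 0.139, 0.0203]
ee_rot: [0.752, 0.659, 0.0, -0.0]
ft_force: [-0.4, -0.1, 0.9]
grip_width: 0.0
t 19.825 pos [0.5747 0.139  0.0203] g -0.04024802482073163 0.13485371583519937 yaw 82.3941013845826 tilt [0.0001 0.0002] F gauge -0.3375047761472567 -0.17460165367072847 0.8708412587173455
```

View pics/w15.png

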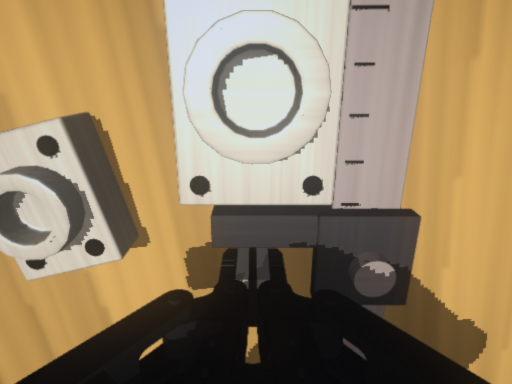

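```bash
python3 -m handwheel '[[[0.001,0,0,0,0,0,0.0],[0.002,0,0,0,0,0,0.0],[0.002,0,0,0,0,0,0.0]]]'; python3 st.py; python3 -m handwheel '[[[0.001,0,0,0,0,0,0.0],[0.002,0,0,0,0,0,0.0],[0.002,0,0,0,0,0,0.0]]]'; python3 st.py
```

```text
clock: 20.25
position: [0.5749, 0.1403, 0.0203]
ee_rot: [0.753, 0.658, -0.0, 0.0]
ft_force: [-2.2, -3.2, 3.4]
grip_width: 0.003
t 20.25 pos [0.5749 0.1403 0.0203] g -0.04020666369161572 0.13622245018531492 yaw 82.36860579031514 tilt [-0.0003 -0.0006] F gauge -1.788430095785894 -3.4690982178901852 3.3562385364837355
clock: 20.62
position: [0.575, 0.1403, 0.0201]
ee_rot: [0.753, 0.658, -0.002, 0.001]
ft_force: [-4.5, -9.5, 5.6]
grip_width: -0.004
t 20.625 pos [0.575  0.1403 0.0201] g -0.04010478365885313 0.13625157195929735 yaw 82.29280308592212 tilt [-0.0013 -0.0035] F gauge -3.260580600865714 -9.982877063822569 5.619314955848557
```

```bash
python3 -m handwheel '[[[0.001,0,0,0,0,0,0.0],[0.002,0,0,0,0,0,0.0],[0.002,0,0,0,0,0,0.0]]]'; python3 st.py;  python3 -m handwheel '[[[-0.01,0,0,0,0,0,0.0],[-0.025,0,0,0,0,0,0.0],[-0.035,-0.01,-0.04,0,0,0,0.0],[-0.04,-0.03,-0.1,0,0,0,0.0],[-0.04,-0.045,-0.15,0,0,0,0.0],[-0.04,-0.045,-0.17,0,0,0,0.0],[-0.04,-0.045,-0.17,0,0,0,0.0]]]'; python3 st.py; python3 -c "
from h import *
import pickle
o,im=shot('wrist','w16.png'); pickle.dump(o,open('o16.pkl','wb'))"
```

```text
clock: 21.0
position: [0.5751, 0.1404, 0.0201]
ee_rot: [0.753, 0.657, -0.003, 0.002]
ft_force: [-8.3, -15.5, 10.6]
grip_width: -0.002
t 21.0 pos [0.5751 0.1404 0.0201] g -0.04001095281703794 0.13630847838729235 yaw 82.21876772751439 tilt [-0.0023 -0.0063] F gauge -6.142853668904691 -16.48973832160943 10.621360222016733
clock: 21.88
position: [0.5265, 0.1105, 0.1911]
ee_rot: [0.753, 0.658, 0.001, 0.001]
ft_force: [0.2, -0.0, -1.1]
grip_width: -0.001
t 21.875 pos [0.5265 0.1105 0.1911] g -0.08431010561153637 0.10035058566419233 yaw 82.33681446927002 tilt [ 0.0026 -0.0002] F gauge 0.1792237292604691 0.0012031692206378292 -1.1028830841643564
```

View pics/w16.png

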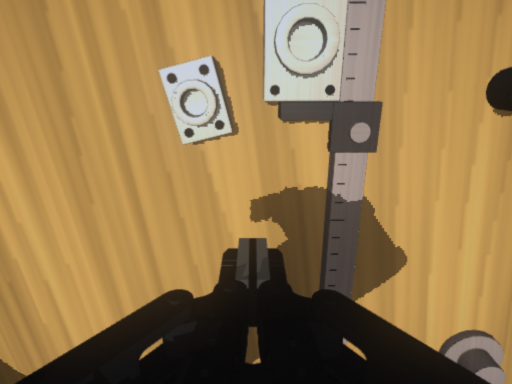

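```bash
python3 -m handwheel '[[[0.04,0.04,0,0,0,0,0.0],[0.08,0.08,0,0,0,0,0.0],[0.08,0.084,0,0,0,0,0.0],[0.08,0.084,0,0,0,0,0.0]]]'; python3 st.py
python3 - <<'E'
from h import *
o,im=shot('wrist','w17.png'); cv2.imwrite('pics/w17z.png',cv2.resize(im[0:230,130:330],None,fx=2.6,fy=2.6,interpolation=2))
E
```

```text
clock: 22.42
position: [0.6188, 0.1788, 0.1881]
ee_rot: [0.752, 0.659, -0.001, -0.001]
ft_force: [0.3, -0.1, -0.1]
grip_width: -0.003
t 22.425 pos [0.6188 0.1788 0.1881] g -0.0016882905771245685 0.18018098510498173 yaw 82.40950357763211 tilt [-0.0032 -0.0004] F gauge 0.2944325275389362 -0.04817063354373374 -0.12024317976404153
```

View pics/w17z.png

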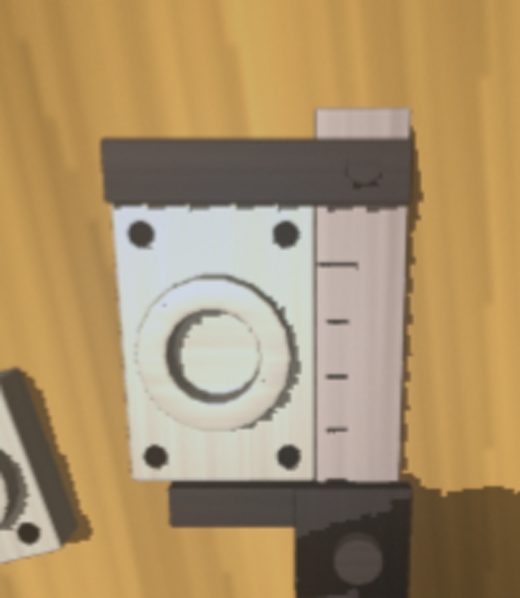

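```bash
python3 -m handwheel '[[[-0.05,-0.05,-0.03,0,0,0,0.0],[-0.1,-0.1,-0.05,0,0,0,0.0],[-0.15,-0.14,-0.05,0,0,0,0.0],[-0.2,-0.18,-0.05,0,0,0,0.0],[-0.2,-0.18,-0.05,0,0,0,0.0]]]'
python3 - <<'E'
from h import *
o,im=shot('top','t18.png'); a=cv2.imread('pics/top0.png')
c=slice(90,300),slice(110,410)
cv2.imwrite('pics/cmp.png',cv2.resize(np.vstack([a[c],im[c]]),None,fx=1.4*1,fy=1.4))
cv2.imwrite('pics/t18z.png',cv2.resize(im[150:295,110:345],(800,494),interpolation=2))
_,s=shot('scene','s18.png'); cv2.imwrite('pics/s18z.png',cv2.resize(s[150:290,180:350],(728,600),interpolation=2))
E
```

```text
clock: 23.1
position: [0.4119, 0.001, 0.2395]
ee_rot: [0.755, 0.656, -0.001, 0.001]
ft_force: [0.3, -0.7, 0.0]
grip_width: -0.002
```

View pics/cmp.png

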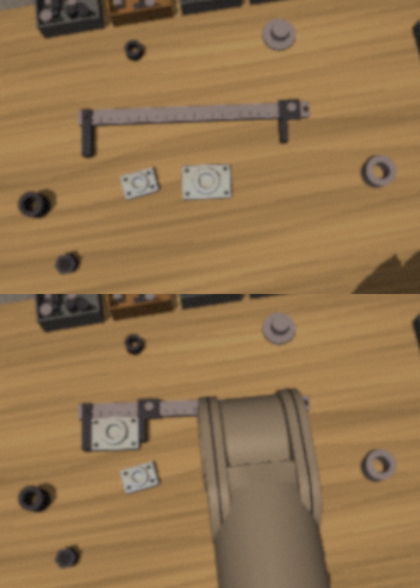

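View pics/s18z.png

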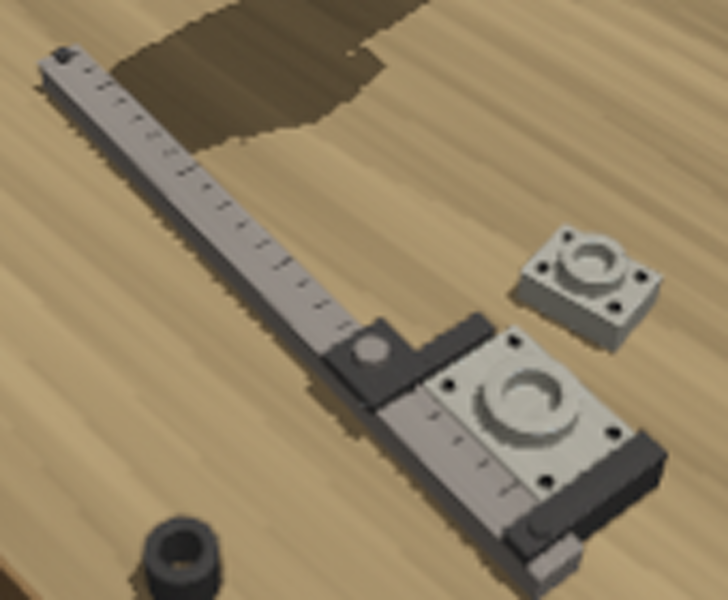

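```bash
python3 -c "
from workcell import manip
print(manip.hand_in(), manip.get_obs()['clock'])"
```

```text
the job is handed in; nothing more can be done
the job is handed in; nothing more can be done
```

The longer housing is home in the gauge corner, the sliding jaw is closed up against its other end, and the job was handed in at about 23 s of the 67 s allowed. No verdict was reported.

**What I did:**
- I pushed the housing to the fence with two spread fingers, then along the fence to the end stop.
- I pressed its long side to the fence again, then pushed the jaw up to it from behind.
- I moved the housing only with low pushes on its sides and never gripped it.

**Last checks:**
- **Contacts:** each one showed as a stop with the force rising and no further movement: fence about 18 N, end stop about 17 N, side press about 15 N, jaw about 16 N. The wrist force stayed well under the limits each time I read it.
- **Jaw:** it stopped within about 1 mm of where I calculated it should when closed on the housing. That rests on camera measurements good to a few millimetres, and I had no direct reading of the jaw's travel.
- **Pictures after backing off:** the wrist view shows the housing flush along the fence, at the end stop and at the jaw. In the top and scene views the short housing stands where it did, and the other parts look unmoved.
- **Gripper:** it is clear of everything.

No check failed.

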